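# Drop a failed drive into the secure disposal box

## Robot

A 7-joint arm with a two-finger parallel gripper is mounted at the origin on the work surface. World frame = base frame: x ahead of the robot, y to its left, z up, the work surface at z = 0. Lengths are in m, angles in rad, forces in N, time in s.
With the tool pointing down it reaches from about 0.425 to 1.025 m from the base axis. Payload 9.4 kg.
Tool frame: the origin (TCP) lies on the centre line of the jaws, within the pads' length; the fingertips stand 8 mm ahead of it and the grasp point (between the pads) lies 11 mm behind it; x points along the fingers, y is the direction in which the jaws open and shut, and the axes are right-handed (so a half turn about x gives the same grasp; the last joint's range is limited). The gripper opens to 85 mm and grips with 20 to 120 N. Pads are 22 mm wide; open, the fingers measure 114 mm over their backs; the gripper's body (76 mm by 85 mm) begins 54 mm behind the grasp point. The pads swing forward as they close: fully open they stand 13 mm farther back than shut.
Start: joints at [1.128, 0.599, -0.003, 1.599, 0.002, 0.943, -0.08], TCP at [0.259, -0.677, 0.239] pointing down, gripper open.
Joint ranges: [-2.57, 2.57], [-0.35, 1.97], [-1.29, 1.29], [0.11, 2.56], [-1.05, 4.19], [0.11, 1.86], [-2.63, 2.63]. Speed limits (rad/s): [2.22, 2.22, 3.01, 3.01, 3.14, 3.14, 3.14].

## Interface

Orientations are given as a unit quaternion [x, y, z, w].
In Python, from station import ctrl gives the robot as it stands. Calls block until the motion is done:
- ctrl.reach(position, orientation): joint-space move of the TCP to a pose.
- ctrl.move_linear(position, v=0.15, frame=None): straight line of the TCP; frame=None keeps the orientation; v is the mean speed in m/s.
- ctrl.move_j(angles): joint-space move.
- ctrl.move_gripper(opening, grasp_force=None): finger opening in m; grasp_force is the grip in N (None keeps the last); returns when the fingers have stopped.
- ctrl.dwell(seconds).
- ctrl.solve_ik(position, orientation): joint angles nearest the present ones, or None.
- ctrl.state(): the state.
- ctrl.grab_frame(name): name is "side" or "top"; returns the picture (480x640x3 uint8, blue, green, red); there is no depth.
- ctrl.camera_model(name): a dict with "K" (3x3 intrinsics, pixels), "extrinsics" (4x4, takes a point from camera to world coordinates). Camera axes: x right, y up, looking along -z (the intrinsics and any distortion apply to the point x, -y, -z); pixel columns grow to the right and rows downward; lengths in m; the calibration is good to about 2 mm. A picture is of the moment at which its call begins. camera_model takes no time and is no camera call.
A pose or a line that the arm cannot do raises ctrl.MotionError and nothing moves.
- ctrl.sign_off(): hands the job in, once; it reports no verdict.
The state is a dict: "clock": time; "joint_positions": joint angles; "qd": joint speeds; "tau": joint torques, N m; "eef_pos": TCP position; "tool_rot": TCP orientation; "contact_force": force on the tool from outside, world axes, zero at the start; "torque": the same for the moment, N m; "grip_width": finger opening in m.
Only numpy, scipy, OpenCV 4.12 (cv2) and the standard library are available. Lean on these libraries where they do the work, as an engineer would, in place of code of your own. Each camera call takes 0.05 s, during which the arm holds its last target. There are 200 camera calls.

## Task

The slimmer of the two drives standing in the docks has failed: pull it straight up out of its dock and put it through the slot in the lid of the grey disposal box, feeling for the slot and pushing gently, never forcing it, past the stiff gate inside until it drops right into the box. Hold it until it has pushed the gate open. Leave the thicker drive, the screwdriver and the jar where they are.

Things in the scene. Friction and masses are not known exactly. Their poses are not given: they have to be found in the camera images.
- slim_drive: The failed drive, the thing to dispose of: a flat rigid aluminium case 10 mm thick (its x), 70 mm wide (its y) and 100 mm tall (its z), about 90 g, with a paper label, standing upright on its short edge in one of the two docks, with 75 mm of it above the dock. Origin: centre of its lower short edge face; z up. It can be gripped across its 10 mm thickness by the upper 30 mm.
- thick_drive: The good drive, to be left alone: same 70 x 100 mm outline but 16 mm thick, standing upright in the other dock. Origin and axes as for the slim drive.
- disposal_box: Grey steel disposal box bolted to the bench, hollow, 170 mm (x) by 150 mm (y) by 160 mm high, a key lock on its -x side. Origin: centre of its underside, z up. On its lid lies an aluminium plate (112 x 120 mm, 4 mm thick, top 164 mm above the origin) with one slot through it, 76 mm long along the box's y, 13 mm wide along its x, 14 mm deep. Pressing the drive on the box with over 25 N is forcing it.
- lid_middle (a point): Point of the box in the middle of its x and y, at the height of the slot plate's top face. Axes as the box's. The slot's middle is in line with it in y, but the plate was fitted by hand: along the box's x the slot's middle lies anywhere within 18 mm either way of this point, and no reading tells where. The plate stays put under forces below 25 N.
- lip_middle (a point): Where the lip's top -x edge would be if the slot were exactly in the box's middle (so true only within 18 mm along the box's x). The lip is a bar 10 mm high, 6 mm thick, 88 mm long, standing on the plate along the slot's +x edge; its -x face is flush with the slot's +x wall, so a drive moved to +x just above the plate comes up against it and is then at the slot's +x side.
- gate (a joint): Turn of the stiff dark gate that closes the slot 18 mm below the plate's top, hinged on its +x side: 0 closed, about 1.1 rad when out of the way, 1.5 at most. It takes up to about 12 N downward, stays where it is pushed, and is clear when the drive's lower edge is about 42 mm below the plate's top; the drive then falls freely to the box's floor when released.
- dock_a: Black dock fixed to the bench, 90 mm (x) by 110 mm (y) by 55 mm high, holding the slim drive upright in a pocket 25 mm deep, with 0.8 mm clearance on either face. Origin: centre of its underside.
- dock_b: Black dock of the same size fixed to the bench, holding the thick drive. Origin: centre of its underside.
- screwdriver: Screwdriver 160 mm long lying on the bench; leave alone.
- flux_jar: Small closed jar, 50 mm across and 60 mm high, standing on the bench; leave alone. Origin: centre of its underside.
Not all that is in view belongs to the job. Leave any blue, orange or red look-alike of the slim_drive alone.

How it is judged:
By the outcome, as a careful person would: the job done as asked, in the order asked, and still so for the second after the job is handed in, with the robot touching nothing.
It also fails if it takes over 54 s, if anything falls off the work surface, if the arm or the gripper's body presses on something with over 40 N, if the wrist force passes 120 N, or if a joint passes its speed limit or range.

## Working session

There is one attempt and no reset: what is moved stays moved. The work goes in short steps, each a Python script; the robot and the scene stay as the last script left them, time stands still between calls to the robot, and variables do not carry over. Pictures are saved under pics/ and viewed, about 8 in all and at most 12, crops included, and the job is handed in when it is done.

```bash
mkdir -p pics; ls; python3 - <<'E'
from station import ctrl
import cv2,numpy as np
np.set_printoptions(precision=4,suppress=True)
for n in ("top","side"):
    cv2.imwrite(f"pics/{n}0.png",ctrl.grab_frame(n)); m=ctrl.camera_model(n); print(n,m)
print(ctrl.state())
E
```

```text
pics
top {'K': array([[492.9191,   0.    , 330.9034],
       [  0.    , 492.9191, 244.9525],
       [  0.    ,   0.    ,   1.    ]]), 'extrinsics': array([[ 0.0141,  0.9969, -0.0771,  0.4353],
       [-0.9998,  0.0128, -0.0172,  0.1001],
       [-0.0161,  0.0773,  0.9969,  1.0481],
       [ 0.    ,  0.    ,  0.    ,  1.    ]])}
side {'K': array([[505.3198,   0.    , 320.6606],
       [  0.    , 505.3198, 231.1406],
       [  0.    ,   0.    ,   1.    ]]), 'extrinsics': array([[-0.9022,  0.2878, -0.3213,  0.182 ],
       [-0.4314, -0.6073,  0.6672,  0.8073],
       [-0.0032,  0.7405,  0.672 ,  0.8349],
       [ 0.    ,  0.    ,  0.    ,  1.    ]])}
{'clock': 0.1, 'joint_positions': array([ 1.1283,  0.6001, -0.0026,  1.6001,  0.0018,  0.9429, -0.0798]), 'qd': array([ 0.0014, -0.0005, -0.0006, -0.0033, -0.    ,  0.0016, -0.0002]), 'tau': array([  0.0059, -77.799 ,   1.5692, -25.8622,   0.0125,   0.0055,
         0.0001]), 'eef_pos': array([ 0.2592, -0.6766,  0.2385]), 'tool_rot': array([-0.6952, -0.1291,  0.6954, -0.1282]), 'contact_force': array([-1.0234, -0.0117,  0.006 ]), 'torque': array([ 0.0411,  0.0016, -0.0213]), 'grip_width': 0.08553990827705939}
```

View pics/top0.png

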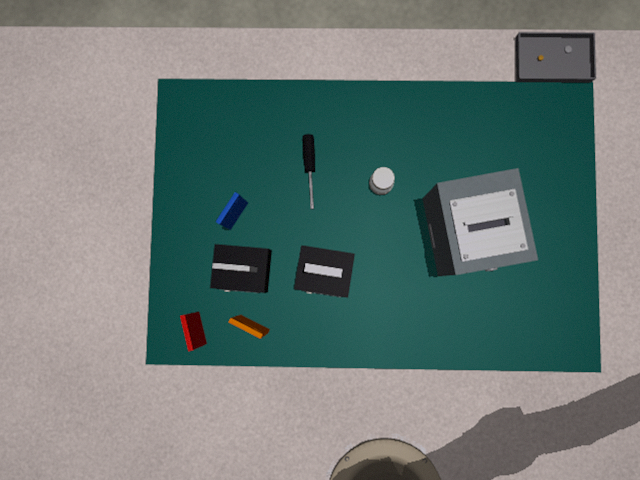

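View pics/side0.png

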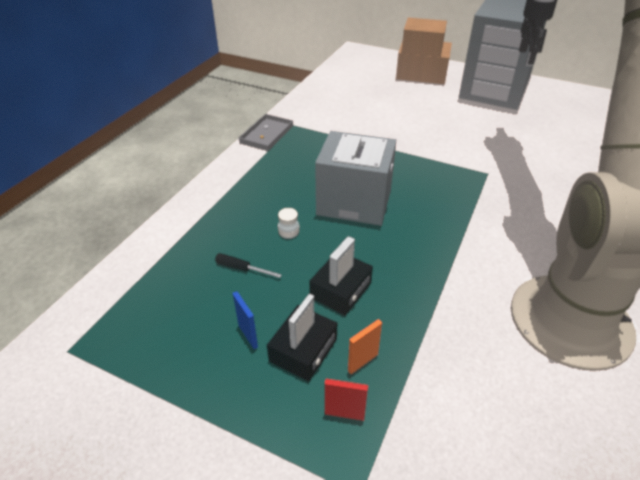

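Top view: the docks are at (240,268) and (325,271), each holding a grey drive, and the box's slot is near (489,224). The side view agrees, with a lock on the robot side of the box at (391,165). The blue, orange and red objects are look-alikes. I'll enlarge both drives and the lid to tell the drives apart.

```bash
python3 - <<'E'
import cv2,numpy as np
t=cv2.imread("pics/top0.png")
a=cv2.resize(t[235:305,200:360],None,fx=5,fy=5,interpolation=cv2.INTER_CUBIC) # 800x350
b=cv2.resize(t[160:285,405:545],None,fx=4.4,fy=4.4,interpolation=cv2.INTER_CUBIC)
cv2.imwrite("pics/c1.png",a);cv2.imwrite("pics/c2.png",b)
E
```

```text
(no output)
```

View pics/c1.png

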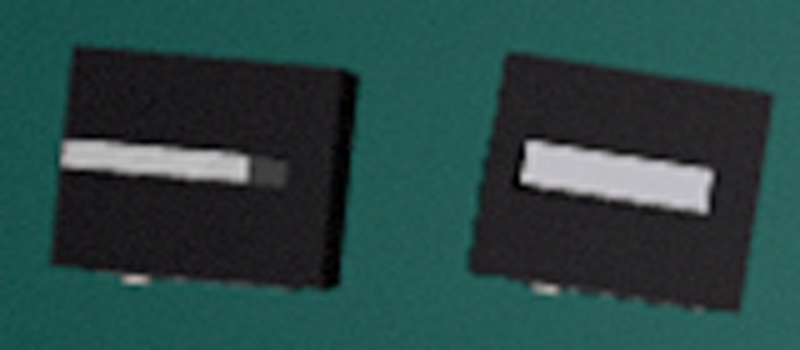

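View pics/c2.png

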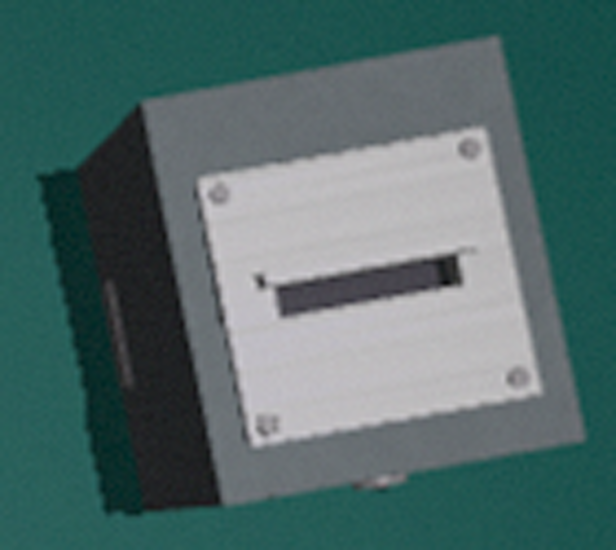

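The left drive's top edge is about 28/5 = 5.6 px thick (≈10 mm). The right one is about 9 px (≈16.5 mm). So the left drive at (232,267) is the slim one, it is grey with a label, and its dock is dock_a. On the lid, the slot runs from crop (277,300) to (462,270), with the lip along its upper (+x) edge. Next I'll turn these pixels into positions.

```bash
cat > h.py <<'E'
from station import ctrl
import cv2,numpy as np
from scipy.spatial.transform import Rotation as Rot
np.set_printoptions(precision=4,suppress=True)
def px2w(uv,z,cam="top"):
    m=ctrl.camera_model(cam); E=m["extrinsics"]
    p=np.linalg.solve(m["K"],[uv[0],uv[1],1]); d=E[:3,:3]@[p[0],-p[1],-p[2]]
    return E[:3,3]+d*(z-E[2,3])/d[2]
def quat(a):   # tool down, jaws open along world angle a
    c,s=np.cos(a),np.sin(a)
    return Rot.from_matrix(np.array([[0,0,-1],[c,s,0],[s,-c,0]]).T).as_quat()
E
python3 - <<'E'
from h import *
t=cv2.imread("pics/top0.png")
g=cv2.cvtColor(t,cv2.COLOR_BGR2GRAY)
# slim top face: upsampled threshold
x0,y0,x1,y1=205,255,262,282
b=cv2.resize(g[y0:y1,x0:x1],None,fx=8,fy=8,interpolation=cv2.INTER_CUBIC)
_,m=cv2.threshold(b,125,255,0)
cs=cv2.findContours(m,0,1)[0]; c=max(cs,key=cv2.contourArea)
r=cv2.boxPoints(cv2.minAreaRect(c)); r=(r+.5)/8-.5+[x0,y0]
W=np.array([px2w(p,.13) for p in r])[:,:2]; print("slim",r,W,W.mean(0))
for i in range(2):
    d=W[i+1]-W[i]; print(np.linalg.norm(d),np.degrees(np.arctan2(d[1],d[0])))
f=lambda L,z:np.array([px2w((np.array(p)+.5)/4.4-.5+[405,160],z)[:2] for p in L])
lid=f([(143,100),(498,36),(585,440),(222,505)],.16)
pl=f([(197,178),(485,127),(540,393),(252,446)],.164)
sl=f([(277,288),(462,255),(462,285),(277,316)],.164)
for n,q in(("lid",lid),("plate",pl),("slot",sl)):
    e=q[0]-q[1]; g_=q[0]-q[3]; h=q[1]-q[2]
    print(n,q.mean(0),"len",np.linalg.norm(e),np.linalg.norm(g_),"yawY",np.degrees(np.arctan2(e[1],e[0]))-90,np.degrees(np.arctan2(*(q[3]-q[2])[::-1]))-90,"yawX",np.degrees(np.arctan2(g_[1],g_[0])),np.degrees(np.arctan2(h[1],h[0])))
print("dock",f([],0) , [px2w((np.array(p)+.5)/5-.5+[200,235],.055)[:2] for p in [(75,47),(347,72),(330,287),(52,265)]])
s=ctrl.state(); print(Rot.from_quat(s["tool_rot"]).as_matrix())
E
```

```text
slim [[211.6799 267.8456]
 [212.1653 262.2329]
 [249.4178 265.4547]
 [248.9323 271.0675]] [[0.4605 0.3382]
 [0.471  0.3376]
 [0.4659 0.2676]
 [0.4554 0.2682]] [0.4632 0.3029]
0.010517469670456985 -3.0869836922416445
0.07022342922686317 -94.14638925929674
lid [ 0.5515 -0.1654] len 0.148998454820588 0.16971636460892212 yawY 10.977309376475091 10.933615097154956 yawX 10.746556556784192 11.098582865738534
plate [ 0.5442 -0.1668] len 0.11987382651737237 0.11185294200809119 yawY 10.803399573639922 11.205145443329357 yawX 11.22308125403932 10.697618247347362
slot [ 0.5439 -0.1673] len 0.07667784244048534 0.011495607631978466 yawY 10.883379687734688 10.282276519992251 yawX -0.41390979830168406 -0.7878737401064864
dock [] [array([0.511 , 0.3533]), array([0.5023, 0.2424]), array([0.4155, 0.2472]), array([0.4227, 0.3597])]
[[-0.0006  0.3578 -0.9338]
 [ 0.0013 -0.9338 -0.3578]
 [-1.     -0.0014  0.0001]]
```

```bash
python3 - <<'E'
from h import *
P=np.array([.4632,.3029]); B=np.array([.5439,-.1673])
best=None
for k in (0,np.pi):
    a=np.radians(-4.1)+k; b=np.radians(10.9)+k
    print(k,[ctrl.solve_ik(p,quat(o)) for p,o in (([*P,.33],a),([*P,.106],a),([*B,.29],b),([*B,.2],b))])
    j=ctrl.solve_ik([*P,.33],quat(a)); 
    if j is not None:
        c=np.abs(j-ctrl.state()["joint_positions"]).max()
        if best is None or c<best[0]: best=(c,a,k)
print(best); a=best[1]
p=ctrl.state()["eef_pos"]
ctrl.move_linear([p[0],p[1],.34],v=.25)
ctrl.reach([*P,.33],quat(a))
ctrl.move_gripper(.05,20)
ctrl.move_linear([*P,.20],v=.2)
s=ctrl.state();print(s["clock"],s["eef_pos"],s["contact_force"],s["torque"],s["grip_width"])
t=ctrl.grab_frame("side")
cv2.imwrite("pics/s1.png",cv2.resize(t[200:400,220:460],None,fx=3,fy=3,interpolation=cv2.INTER_CUBIC))
E
```

```text
0 [array([ 0.0866,  0.4949, -1.1199,  1.8435,  0.495 ,  1.1193, -1.2841]), array([-0.3975,  0.6147, -0.4125,  2.086 ,  0.4741,  0.5311, -1.229 ]), array([ 0.5449,  0.3908, -0.4753,  1.8839,  0.2212,  0.9185,  0.1554]), array([ 0.4938,  0.491 , -0.4185,  1.9813,  0.2924,  0.7273,  0.0891])]
3.141592653589793 [array([ 0.0738,  0.4841, -1.094 ,  1.8441,  0.4798,  1.1101,  1.874 ]), array([ 0.009 ,  0.8486, -1.1065,  2.0616,  1.0065,  0.9174,  1.3914]), array([-0.1021,  0.3742,  0.4155,  1.9234, -0.1922,  0.8824, -2.5408]), array([-0.1101,  0.4951,  0.4465,  2.0195, -0.326 ,  0.6953, -2.4088])]
(np.float64(1.2042926904437723), np.float64(-0.0715584993317675), 0)
5.375 [0.4634 0.3036 0.2009] [-0.0063  0.0374  0.1733] [ 0.0177 -0.0006 -0.0387] 0.04976625067728187
```

View pics/s1.png

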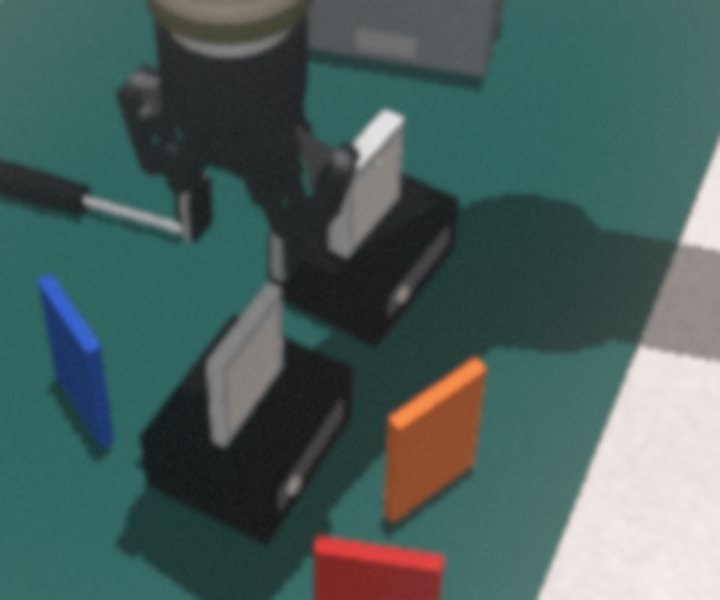

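The jaws hang above the slim drive, with the tips at crop (190,235) and (280,270) on either side of the drive's plane, and the drive top is at (245,300). The path down is clear, so I'll descend and grip lightly, checking the side load.

```bash
python3 - <<'E'
from h import *
P=np.array([.4632,.3029]); 
def pr(l):
    s=ctrl.state();print(l,s["clock"],s["eef_pos"],s["contact_force"],s["torque"],s["grip_width"])
ctrl.move_linear([*P,.106],v=.12); pr("down")
if abs(ctrl.state()["contact_force"]).max()<3:
    ctrl.move_gripper(.02,20); pr("20mm")
    ctrl.move_gripper(.0,20); pr("closed")
E
```

```text
down 6.3583 [0.4634 0.3033 0.1065] [-0.2782  0.1586  0.8789] [ 0.0076 -0.0002  0.0203] 0.04970107440950541
20mm 6.7583 [0.4633 0.3029 0.1063] [ 0.3745 -0.1372  0.4538] [-0.0491  0.0275 -0.0199] 0.019897055913178197
closed 6.9917 [0.4634 0.303  0.1062] [-0.2714 -0.1159  2.2358] [-0.1069 -0.0579  0.0025] 0.009881601178102486
```

```bash
cat >> h.py <<'E'
YAW=np.radians(10.9); UX=np.array([np.cos(YAW),np.sin(YAW)]); UY=np.array([-UX[1],UX[0]]); B=np.array([.5439,-.1673])
def pr(l):
    s=ctrl.state();f=s["contact_force"]
    print(l,round(s["clock"],2),s["eef_pos"],"box-f",np.array([f[:2]@UX,f[:2]@UY,f[2]]),s["torque"],round(s["grip_width"],4))
def at(dx,dy,z): return np.array([*(B+dx*UX+dy*UY),z])
def force(n=3):
    F=[]
    for _ in range(n): ctrl.dwell(.03); F.append(ctrl.state()["contact_force"])
    f=np.mean(F,0); return np.array([f[:2]@UX,f[:2]@UY,f[2]])
E
python3 - <<'E'
from h import *
P=np.array([.4632,.3029])
ctrl.move_gripper(0,60); pr("grip")
ctrl.move_linear([*P,.112],v=.03); pr("up6")
ctrl.move_linear([*P,.14],v=.08); pr("up34")
ctrl.move_linear([*P,.31],v=.25); pr("high")
ctrl.reach(at(-.016,0,.30),quat(YAW)); pr("over box")
ctrl.move_linear(at(-.016,0,.262),v=.15); ctrl.dwell(.2); pr("near")
t=ctrl.grab_frame("side")
cv2.imwrite("pics/s2.png",cv2.resize(t[60:230,270:450],None,fx=3.5,fy=3.5,interpolation=cv2.INTER_CUBIC))
cv2.imwrite("pics/t2.png",ctrl.grab_frame("top"))
E
```

```text
grip 7.21 [0.4634 0.303  0.1063] box-f [ 0.0767 -0.3933  4.8206] [-0.1187 -0.1222 -0.0271] 0.0092
up6 7.56 [0.4631 0.3028 0.112 ] box-f [-0.0689  1.1664 -1.3205] [-0.0029 -0.0115  0.0317] 0.0092
up34 8.06 [0.4634 0.3029 0.1405] box-f [-0.2085 -0.8138 -1.4835] [-0.0297 -0.0022  0.0277] 0.0092
high 8.89 [0.4629 0.3021 0.3086] box-f [ 0.1082 -1.4991 -0.9988] [-0.0015 -0.0048 -0.0533] 0.0092
over box 10.63 [ 0.5285 -0.169   0.3001] box-f [ 0.4569  0.3222 -0.8497] [ 0.0225 -0.0174  0.0226] 0.0092
near 11.23 [ 0.5287 -0.1701  0.2629] box-f [-0.4835 -0.0586 -0.9828] [-0.0051  0.0265 -0.0033] 0.009
```

View pics/s2.png

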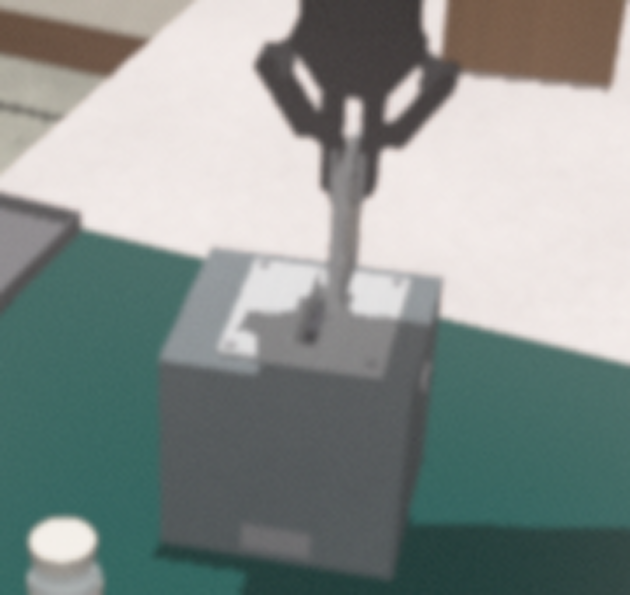

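The drive is held upright in the jaws, with its lower edge at crop (340,285). It is just on the robot side (−x) of the slot at (310,325), as planned. Next I'll touch down gently, then feel for the lip.

```bash
python3 - <<'E'
from h import *
f0=force(5); print("bias",f0)
z=.246; ctrl.move_linear(at(-.016,0,z),v=.05)
while z>.230:
    f=force(2)-f0
    if f[2]>2.5: break
    z-=.0007; ctrl.move_linear(at(-.016,0,z),v=.03)
pr("touch"); print(z,f)
zt=ctrl.state()["eef_pos"][2]; 
ctrl.move_linear(at(-.016,0,z+.0035),v=.05); f1=force(4); print("lifted",f1)
dx=-.016; v=.03
while dx<.022:
    dx+=.001; ctrl.move_linear(at(dx,0,z+.0035),v=v); f=force(2)-f1
    if f[0]<-3: break
pr("lip"); print("dx",dx,f,"zt",zt)
p=ctrl.state()["eef_pos"]; print("dx actual",(p[:2]-B)@UX,(p[:2]-B)@UY)
E
```

```text
bias [-0.292  -0.2106 -0.7547]
touch 14.88 [ 0.5284 -0.1703  0.2402] box-f [-0.8672 -0.1701  5.6888] [-0.0448  0.4059 -0.0152] 0.0091
0.23969999999999994 [-1.1695  0.2077  5.8494]
lifted [-0.066  -0.2866 -0.7656]
lip 21.6 [ 0.5468 -0.1668  0.243 ] box-f [-5.1401  0.4329  2.1741] [-0.2464  1.4256  0.1707] 0.0092
dx 0.004000000000000007 [-4.8744  0.3474  2.9176] zt 0.24024427181891944
dx actual 0.002975105312309309 -9.031730940977864e-05
```

The lip was felt at dx ≈ 2.5–3 mm. That matches the camera estimate of the slot, where contact is expected at +1.5 mm. The moment about z suggests the drive's +y end touched first, so I'll add a small yaw correction, back off to the slot's middle and try going down gently.

```bash
python3 - <<'E'
from h import *
q=quat(YAW+np.radians(.5)); fr=q
z=.243; dx=.0013
ctrl.move_linear(at(dx,0,z),v=.05,frame=q); f1=force(3); pr("free"); print(f1)
ok=True
while z>.2235:
    z-=.001 if z>.236 else .002
    ctrl.move_linear(at(dx,0,z),v=.04,frame=q); f=force(1)-f1
    print(round(z,4),round(dx,4),f,round(ctrl.state()["torque"][2],3))
    if f[2]>5: ok=False;break
    if abs(f[0])>1.5: dx+=np.clip(.0002*f[0],-.0006,.0006)
pr("end")
E
```

```text
free 21.95 [ 0.5457 -0.167   0.2432] box-f [-0.3546  0.1137 -0.7815] [0.0074 0.0332 0.0044] 0.009
[-0.1127 -0.024  -0.7891]
0.242 0.0013 [0.7252 0.0244 1.2704] 0.001
0.241 0.0013 [0.0569 0.1824 0.8101] -0.016
0.24 0.0013 [-0.9731  0.3975 -0.3082] -0.032
0.239 0.0013 [ 0.1203  0.4243 -0.3405] 0.034
0.238 0.0013 [-0.3131 -0.1751 -1.1557] 0.011
0.237 0.0013 [ 0.0093 -0.1053  0.9155] 0.01
0.236 0.0013 [ 0.1342 -0.1971  0.5262] 0.001
0.234 0.0013 [-0.2517 -0.1761  0.7709] -0.008
0.232 0.0013 [-0.6585 -0.2821 -0.9897] -0.028
0.23 0.0013 [0.443  0.764  0.0202] 0.001
0.228 0.0013 [ 0.587   0.1896 -1.1222] -0.014
0.226 0.0013 [-1.3562  0.828   0.1469] 0.001
0.224 0.0013 [ 0.5699  0.3061 -0.7536] 0.013
0.222 0.0013 [ 1.506  -0.6114  1.134 ] 0.014
end 25.92 [ 0.5454 -0.167   0.2221] box-f [ 1.3933 -0.6355  0.3448] [ 0.0336 -0.1464  0.0143] 0.0092
```

It slid in freely to the gate. Now I'll push the gate open gently, with the force watched.

```bash
python3 - <<'E'
from h import *
q=quat(YAW+np.radians(.5)); f1=np.array([-.1,0,-.79]); z=.222; dx=.0013; zs=.222
while ctrl.state()["eef_pos"][2]>.1945 and z>.190:
    z-=.0015
    ctrl.move_linear(at(dx,0,z),v=.03,frame=q); f=force(1)-f1
    s=ctrl.state(); print(round(z,4),round(s["eef_pos"][2],4),round(dx,4),f,round(s["grip_width"],4),round(s["clock"],1))
    if f[2]>19 or abs(f[0])>12: print("STOP");break
    if abs(f[0])>2: dx+=np.clip(.0002*f[0],-.0006,.0006)
pr("end")
t=ctrl.grab_frame("side")
cv2.imwrite("pics/s3.png",cv2.resize(t[60:230,270:450],None,fx=3.5,fy=3.5,interpolation=cv2.INTER_CUBIC))
E
```

```text
0.2205 0.2211 0.0013 [-1.1735  0.1182  6.2389] 0.0094 26.2
0.219 0.2198 0.0013 [-1.0964 -1.0745  8.9641] 0.0092 26.5
0.2175 0.2184 0.0013 [-2.1807 -0.4279 10.0504] 0.0089 26.8
0.216 0.2172 0.0009 [-0.4912  0.0868 10.8439] 0.0092 27.1
0.2145 0.2158 0.0009 [ 0.5188  0.3743 12.0218] 0.0092 27.3
0.213 0.2141 0.0009 [-0.623   0.0071  9.7288] 0.0091 27.6
0.2115 0.212 0.0009 [-0.5023 -0.4335  5.5225] 0.0092 27.9
0.21 0.2102 0.0009 [-1.6868 -0.0439  5.2194] 0.0093 28.2
0.2085 0.2086 0.0009 [-2.8224  0.0484  5.5703] 0.0089 28.5
0.207 0.2069 0.0003 [-2.2813  0.3939  4.77  ] 0.0094 28.8
0.2055 0.2054 -0.0002 [-2.4456 -0.5231  4.6164] 0.0093 29.0
0.204 0.204 -0.0006 [-0.5849 -0.755   5.0118] 0.0089 29.3
0.2025 0.2025 -0.0006 [0.5782 0.3455 3.7063] 0.0091 29.6
0.201 0.201 -0.0006 [ 0.1696 -0.2242  2.9748] 0.009 29.9
0.1995 0.1993 -0.0006 [ 0.4989  0.3136 -0.276 ] 0.0091 30.2
0.198 0.1978 -0.0006 [ 1.4096  0.1544 -1.513 ] 0.009 30.4
0.1965 0.1964 -0.0006 [ 1.0099  0.6103 -0.5452] 0.009 30.7
0.195 0.1949 -0.0006 [ 0.9449 -0.1788  0.2137] 0.0092 31.0
0.1935 0.1934 -0.0006 [1.6259 0.9088 0.4207] 0.0093 31.3
end 31.3 [ 0.5433 -0.1674  0.1934] box-f [ 1.5259  0.9088 -0.3693] [ 0.1094 -0.3087 -0.201 ] 0.0093
```

View pics/s3.png

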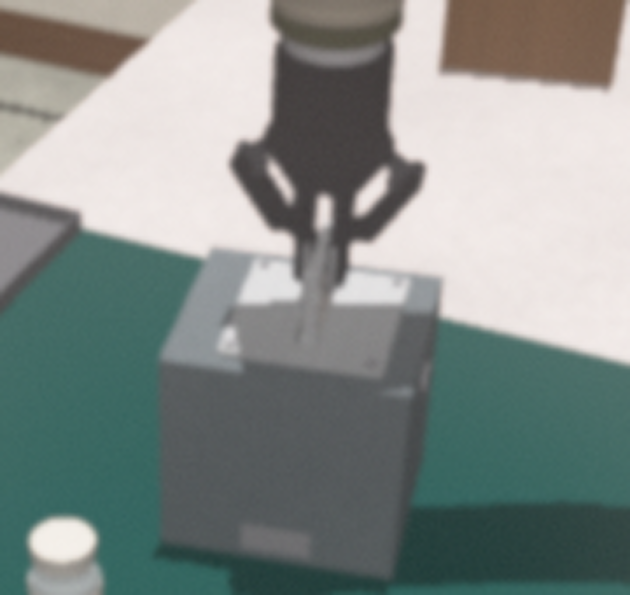

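The gate took a peak of about 12 N and then let go. The drive's lower edge is now about 47 mm below the plate. I'll centre it and release.

```bash
python3 - <<'E'
from h import *
q=quat(YAW+np.radians(.5))
ctrl.move_linear(at(.0003,0,.1930),v=.03,frame=q); print(force(4))
ctrl.move_gripper(.04); ctrl.dwell(.5); pr("open")
ctrl.move_linear(at(.0003,0,.33),v=.2); pr("up")
ctrl.reach([.42,-.45,.33],q); pr("away")
t=ctrl.grab_frame("side"); u=ctrl.grab_frame("top")
a=cv2.resize(t[60:400,220:460],None,fx=1.7,fy=1.7,interpolation=cv2.INTER_CUBIC)
b=cv2.resize(u[160:285,200:545],(390,141)); c=cv2.resize(u[160:285,420:545],(390,390),interpolation=cv2.INTER_CUBIC)
d=np.vstack([b,c]); h=max(a.shape[0],d.shape[0])
pad=lambda i:cv2.copyMakeBorder(i,0,h-i.shape[0],0,0,0)
cv2.imwrite("pics/f.png",np.hstack([pad(a),pad(d)]))
E
```

```text
[-2.4199  0.3502 -0.6036]
open 32.63 [ 0.5442 -0.1672  0.193 ] box-f [ 0.0848  0.5831 -0.3552] [ 0.0146 -0.0207  0.0342] 0.04
up 33.47 [ 0.5436 -0.1676  0.3289] box-f [-0.0769 -0.0063 -0.1707] [-0.032   0.05   -0.0271] 0.0401
away 34.65 [ 0.4211 -0.4484  0.3301] box-f [0.0628 0.9507 0.6112] [ 0.049   0.0123 -0.0526] 0.04
```

View pics/f.png

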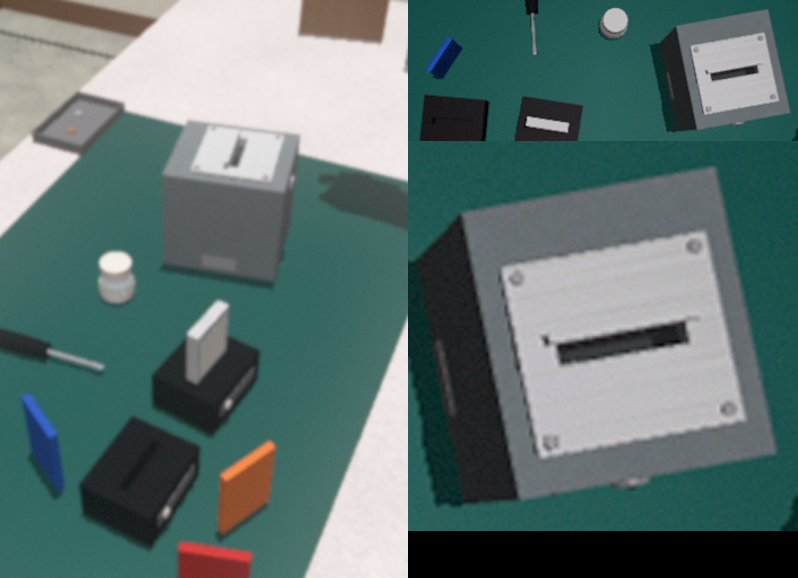

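The drive has left the slot: nothing sticks out at (625,342), where about 53 mm would show if it had jammed. Dock A at (140,480) is empty, and the thick drive (208,340), jar and screwdriver haven't moved. The gripper is clear, so I'm handing in.

```bash
python3 -c "
from station import ctrl
print(ctrl.sign_off(), ctrl.state()['clock'])"
```

```text
the job is handed in; nothing more can be done
the job is handed in; nothing more can be done
```

The slim drive is in the disposal box, and I handed the job in at about 35 s of the 54 s allowed. I told it from the thick one in the top view: its edge measured about 10.5 mm, the other's about 16 mm.

- **Removal:** I pulled the drive straight up out of dock A.
- **Finding the slot:** I touched the lid plate at about 6 N, then moved towards the lip and met it at about 5 N. I backed off to the slot's middle, and the drive slid in with no more than about 1.5 N.
- **Gate:** I held the drive while it pushed the gate open, with a peak of about 12 N. The force vanished at about 40 mm, and I released at about 47 mm below the plate top.

**Last checks:**
- The final pictures showed nothing sticking out of the slot, where about 53 mm would show if the drive had jammed.
- Dock A was empty, and the thick drive, jar, screwdriver and coloured look-alikes were where they had been.
- The gripper was clear of everything.
- The pictures don't show the drive on the box floor. I take it to be there because nothing sticks out of the slot and the gate was fully passed.
- Nothing failed, but two readings were slightly off. The first lip contact suggested a small twist, so I turned the drive 0.5°. There was also about 2.4 N of side force just before release.

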